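# Ready the downdraft box for sanding

## Task

Get the bench downdraft box ready for sanding: set the long narrow wooden box upright on the middle of its grille (set it down, do not drop it), pull the blast gate fully open, and set the extraction fan to step four. The fan selector has lost its markings, so first turn it anticlockwise right back to its off stop, then clockwise four clicks. Leave the other things on the bench and the grille where they are.

Things in the scene. Friction and masses are not known exactly. Their poses are not given: they have to be found in the camera images.
- pencil_box_center (a point): the workpiece, loose: a long narrow open-topped box of mid-brown wood with one divider, 150 mm long (its x) x 60 mm wide (its y) x 56 mm high (its z), walls 8 mm, 0.26 kg; the point is its centre, 28 mm above its underside. It starts upright on the bench in front of the downdraft box, to the left. Gripped across its 60 mm width at mid length.
- grille (a point): centre of the top face of the downdraft box, a fixed plywood cabinet 260 mm deep (x) x 300 mm wide (y) x 100 mm high with a perforated steel top; x points from its front to its back (away from the robot), y to its left, z up. A cork sanding block lies near its back left corner. The 80 mm duct with the blast gate leaves from its right end.
- gate_pull (a point): grip point of the blast gate's pull: an upright black block 22 mm (x) x 14 mm (y) x 74 mm (z) at the front end of the gate's thin steel blade, its top 132 mm above the bench; the point is on its centre line, 26 mm below its top. Its axes are parallel to the grille's. The gate's frame begins 40 mm behind the pull's centre when shut and is 114 mm high.
- blast_gate (a joint): how far the gate's blade is pulled out, m: 0 shut, 0.080 fully open at its stop; the pull moves towards the robot, along the grille's -x. About 3 N of friction; it stays where it is left.
- selector_grip (a point): grip point of the fan selector on top of the fan controller (fixed enclosure 150 x 120 mm, 85 mm high): a grey disc 72 mm across with a plain black upright bar 66 mm long, 15 mm thick, its top 137 mm above the bench, alike at both ends. The point is on the vertical turning axis, 120 mm above the bench, 23 mm above the disc; x along the bar, y across it, z up, turning with it.
- fan_selector (a joint): angle of the selector, rad: 0 at the off stop, growing clockwise seen from above. Off and five steps, a click every 0.524 rad (30 degrees), stops at 0 and 2.618. A sprung ball holds each position: about 0.2 Nm to leave one, and it pulls itself into the nearest when let go. It starts on step one, two or three.
- sanding_block: bystander, loose on the grille: cork sanding block 45 x 100 x 34 mm; origin under its centre
- tape_roll: bystander: roll of paper tape lying flat, 100 mm across, 25 mm high; origin under its centre
- glue_bottle: bystander: upright white bottle, 64 mm across, 190 mm high; origin under its centre
- square_box: bystander: dark square open box 100 x 100 x 80 mm; origin under its centre
- offcut: bystander: dark wooden block 70 x 40 x 28 mm; origin under its centre
- strip_a: bystander: dark wooden strip 200 x 22 x 22 mm lying flat; origin under its centre
- strip_b: bystander: a second dark strip, 200 x 22 x 22 mm; origin under its centre
There are look-alikes about, which are no part of the job. Of the things that look like the part that bears pencil_box_center, take the one that is farthest from the robot's base at the start.

How it is judged (in metres and radians):
On the way:
1. the fan selector is turned right back to its off stop (value of joint fan_selector below 0.12 rad), for 0.1 s.
At the end, for the whole second after the job is handed in: the selector rests in its fourth click from the off stop (within 0.15 rad of 2.094), the gate is open at least 72 of its 80 mm, and the pencil box stands upright (within 0.08 rad) and still on the grille, its centre within 60 mm of the grille's centre (value of joint fan_selector between 1.9444 and 2.2444 rad and value of joint blast_gate above 0.072 m and horizontal distance between pencil_box_center and grille below 0.06 m and z of pencil_box_center in the frame of grille between 0.024 and 0.032 m and angle between pencil_box_center's own z axis and vertical below 0.08 rad and linear speed of pencil_box below 0.02 m/s); the robot touches nothing.
It fails at once if the long narrow box is let go and falls (faster than 0.5 m/s, a drop of over about 13 mm) (contact force between the fingers and pencil_box below 0.2 N and linear speed of pencil_box above 0.5 m/s).
It fails at once if a bystander is shoved more than 25 mm (distance of any of sanding_block, tape_roll, glue_bottle, square_box, offcut, strip_a, strip_b from where it was at the start of the episode above 0.025 m).
It also fails if it takes over 67 s, if anything falls off the work surface, if the arm or the gripper's body presses on something with over 40 N, if the wrist force passes 120 N, or if a joint passes its speed limit or range.

## Robot

A 7-joint arm with a two-finger parallel gripper is mounted at the origin on the work surface. World frame = base frame: x ahead of the robot, y to its left, z up, the work surface at z = 0. Lengths are in m, angles in degrees, forces in N, time in s.
With the tool pointing down it reaches from about 0.4 to 0.85 m from the base axis. Payload 4.4 kg.
Tool frame: the origin (TCP) lies where the fingers leave the gripper's body, on its centre line; the fingertips stand 97 mm ahead of it and the grasp point (between the pads) lies 78 mm ahead of it; z points along the fingers, y is the line along which they close (so a half turn about z gives the same grasp; the last joint's range is limited). The gripper opens to 94 mm and grips with 3 to 60 N. Pads are 16 mm wide; open, the fingers measure 119 mm over their backs; the gripper's body (75 mm by 177 mm) begins 78 mm behind the grasp point.
Start: joints at [62.75, 36.005, 2.206, 86.941, -1.547, 57.084, -1.146], TCP at [0.259, -0.596, 0.303] pointing down, gripper open.
Joint ranges: [-175.42, 175.42], [-21.48, 121.26], [-71.46, 75.88], [10.55, 141.38], [-63.04, 243.04], [13.31, 113.54], [-168.57, 168.57]. Speed limits (degrees/s): [147.25, 147.25, 180, 180, 180, 180, 180].

## Interface

Orientations are given as a 3x3 rotation matrix whose columns are the frame's x, y, z axes.
In Python, from bench import ctrl, imaging gives the robot as it stands.
- The arm moves only by the tool step_arm, never from a script. Its argument "targets" is one flat list of numbers, 6 for each row, row after row: the shift along the tool's x, y, z in units of 0.2 m (1.0 is 0.2 m), then the turn, a rotation vector about the tool's x, y, z in units of 90 degrees (1.0 is 90 degrees). In form: [tx, ty, tz, ax, ay, az, tx, ty, tz, ax, ay, az, ...]. A call has 1 to 12 rows; each row is the pose to reach, as a shift and turn from the pose commanded when the call began, along the tool's axes at that moment; what a row does not reach only later rows make up. A row lasts 1/10 s, in which the tool goes at most 50 mm and 8.59 degrees, less where a joint would pass 70% of its speed; a pose out of reach is approached as far as the arm can. A call with a number of a shift or a turn outside -1 to 1 is refused whole. A call with a gripper value outside its range is refused whole. "fingers" is the opening in per cent of the stroke, from 0 (shut) to 100 (fully open), set as the call begins (left out, the last holds). The fingers move at their own pace and stop on an object; "squeeze" is the grip in N (left out, the last holds). Time passes only in rows, so rows that repeat a pose let the fingers close. It gives the time, the measured TCP pose, the force, the opening and the grip force at its end, in the units of the state.
- ctrl.get_obs(): the state, without advancing time (a new reading comes with each control period).
- imaging.capture(name): name is "scene" or "side" or "wrist"; returns the picture (480x640x3 uint8, red, green, blue); there is no depth.
- imaging.camera_model(name): a dict with "intrinsics" (3x3 intrinsics, pixels), "k1" (the pictures are not rectified: a ray, as slopes to the right and down, at radius r is drawn at 1 + k1 r^2 times it, then the intrinsics apply), "cam_to_world" (4x4, takes a point from camera to world coordinates); the wrist camera has in their place "mount" (4x4, takes a point from camera to tool coordinates, whose origin is the TCP and whose axes are the flange's). Camera axes: x right, y up, looking along -z (the intrinsics and any distortion apply to the point x, -y, -z); pixel columns grow to the right and rows downward; lengths in m; the calibration is good to about 2 mm. A picture is of the moment at which its call begins: read the wrist's pose just before it. camera_model takes no time and is no camera call.
- ctrl.job_done(): hands the job in; it is judged then, once.
The state is a dict: "time": time; "q": joint angles; "dq": joint speeds; "tau": joint torques, N m; "tool_pos": TCP position; "tool_rot": TCP orientation; "ft_force": force on the tool from outside, world axes, zero at the start; "moment": the same for the moment, N m; "opening": finger opening in m; "grip_force": force on a finger pad.
Only numpy, scipy, OpenCV 4.12 (cv2) and the standard library are available. Lean on these libraries where they do the work, as an engineer would, in place of code of your own. Each camera call takes 0.05 s, during which the arm holds its last target. There are 200 camera calls.

## Working session

There is one attempt and no reset: what is moved stays moved. The work goes in short steps, Python scripts to look and compute and a tool call to move; the robot and the scene stay as the last step left them, time stands still between calls to the robot, and variables do not carry over. Pictures are saved under pics/ and viewed, at most 11 in all, crops included, and the job is handed in when it is done.

Besides the shell and the picture viewer there is one more tool, called after "Request:" by a JSON object that holds its "fn" and its "kwargs", one argument or row to a line. step_arm: Moves the arm, as the interface text tells. Its arguments: {"type":"object","properties":{"targets":{"type":"array","items":{"type":"number","minimum":-1,"maximum":1}},"fingers":{"type":"number"},"squeeze":{"type":"number"}},"required":["targets"]}

```bash
mkdir -p pics; ls; cat > h.py <<'E'
import numpy as np, cv2
from bench import ctrl, imaging
def cam(n):
    m=imaging.camera_model(n)
    if 'cam_to_world' in m: return m, np.array(m['cam_to_world'])
    o=ctrl.get_obs(); T=np.eye(4); T[:3,:3]=np.array(o['tool_rot']).reshape(3,3); T[:3,3]=o['tool_pos']
    return m, T@np.array(m['mount'])
def ray(c,u,v):
    m,T=c; K=np.array(m['intrinsics']); k=m['k1']
    d=np.array([(u-K[0,2])/K[0,0],(v-K[1,2])/K[1,1]]); s=d.copy()
    for _ in range(20): s=d/(1+k*(s@s))
    return T[:3,3], T[:3,:3]@np.array([s[0],-s[1],-1.])
def onz(c,u,v,z):
    o,d=ray(c,u,v); return (o+d*(z-o[2])/d[2]).round(4)
def proj(c,p):
    m,T=c; K=np.array(m['intrinsics']); q=np.linalg.inv(T)@np.r_[p,1]; s=np.array([q[0],-q[1]])/-q[2]
    s=s*(1+m['k1']*(s@s)); return (K[0,0]*s[0]+K[0,2],K[1,1]*s[1]+K[1,2])
def tri(c1,p1,c2,p2):
    o1,d1=ray(c1,*p1);o2,d2=ray(c2,*p2);A=np.c_[d1,-d2];t=np.linalg.lstsq(A,o2-o1,rcond=None)[0]
    a=o1+d1*t[0];b=o2+d2*t[1];return ((a+b)/2).round(4),np.linalg.norm(a-b).round(4)
def snap(n,f):
    c=cam(n); im=imaging.capture(n)[:,:,::-1].copy(); cv2.imwrite('pics/'+f,im); return c,im
E
python3 - <<'E'
from h import *
for n in('scene','side'):
    c,i=snap(n,n+'0.png');print(n,c[1].round(3).tolist(),c[0]['intrinsics'],c[0]['k1'])
print(imaging.camera_model('wrist')); print(ctrl.get_obs())
E
```

```text
pics
scene [[-0.047, -0.616, 0.786, 1.528], [0.999, -0.025, 0.041, 0.024], [-0.006, 0.788, 0.616, 0.938], [0.0, 0.0, 0.0, 1.0]] [[514.97701362   0.         328.88958058]
 [  0.         514.97701362 239.07499233]
 [  0.           0.           1.        ]] -0.09058822883067927
side [[-0.988, 0.069, -0.14, 0.288], [-0.156, -0.501, 0.851, 1.166], [-0.012, 0.863, 0.506, 0.815], [0.0, 0.0, 0.0, 1.0]] [[465.7512159    0.         330.72642348]
 [  0.         465.7512159  241.82132317]
 [  0.           0.           1.        ]] -0.10476726400420443
{'intrinsics': array([[335.35725364,   0.        , 327.19755144],
       [  0.        , 335.35725364, 238.93387652],
       [  0.        ,   0.        ,   1.        ]]), 'k1': 0.004239589359830168, 'mount': array([[-3.35041233e-04,  9.61538406e-01,  2.74670314e-01,
         7.95597017e-02],
       [ 9.99999930e-01,  2.76967391e-04,  2.50214249e-04,
        -5.73074262e-05],
       [ 1.64515889e-04,  2.74670379e-01, -9.61538432e-01,
        -8.22567388e-02],
       [ 0.00000000e+00,  0.00000000e+00,  0.00000000e+00,
         1.00000000e+00]])}
{'time': 0.1, 'q': array([62.74935545, 36.05294823,  2.20323592, 86.9881486 , -1.54567785,
       57.08420519, -1.14580647]), 'dq': array([ 0.07129874, -0.12318685,  0.01931245, -0.06049313,  0.04091286,
        0.02955783, -0.09756544]), 'tau': array([ 2.70418052e-03, -5.50804782e+01,  1.14750378e+00, -1.87119949e+01,
       -5.21866826e-02,  1.92033540e-02,  5.70649968e-05]), 'tool_pos': array([ 0.25883771, -0.59578167,  0.30186552]), 'tool_rot': array([[ 9.17191979e-01,  3.98444955e-01, -7.01194597e-04],
       [ 3.98445570e-01, -9.17190730e-01,  1.51427141e-03],
       [-3.97753795e-05, -1.66826548e-03, -9.99998608e-01]]), 'ft_force': array([ 1.4324533 , -0.99739716, -0.30315479]), 'moment': array([0.02982769, 0.00512996, 0.01822491]), 'grip_force': 0.0, 'opening': 0.09380959479533073}
```

View pics/scene0.png

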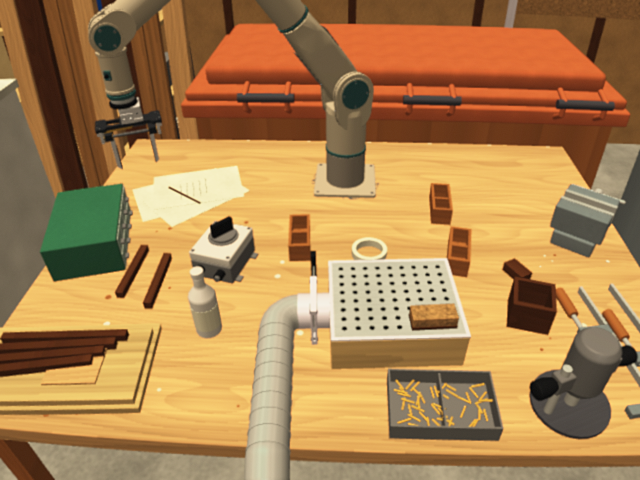

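View pics/side0.png

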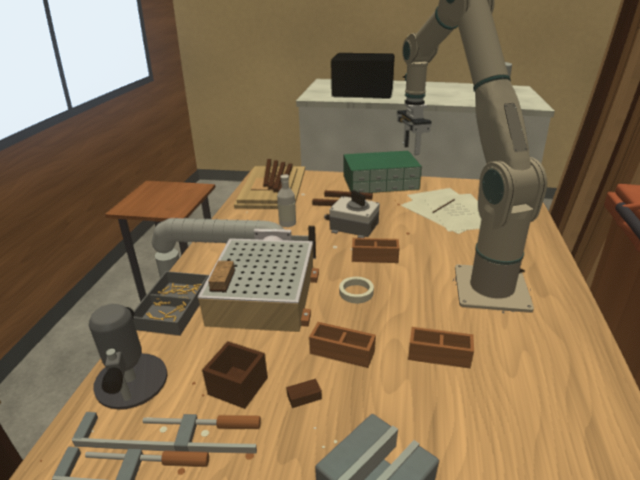

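The pictures show three alike brown divided boxes, scene pixels A (300,237), B (441,203) and C (459,251). The selector is at (222,230), the gate pull at (313,265) and the grille at (395,297). C looks farthest from the base and matches "front left of the downdraft box", so I'll measure it.

```bash
python3 - <<'E'
from h import *
c=cam('scene');s=cam('side')
for n,p,q in(('A',(300,237),(376,249)),('B',(441,203),(441,346)),('C',(459,251),(342,343))):
    a=onz(c,*p,.028);b=onz(s,*q,.028);print(n,a,b,np.hypot(*a[:2]))
print('sel',tri(c,(222,222),s,(360,197)),'pull top',tri(c,(313,252),s,(312,227)))
print('sel onz',onz(c,222,222,.137),'pull',onz(c,313,252,.132),onz(s,312,227,.132))
for p in((329,262),(449,260),(465,308),(331,337)):print('grille',onz(c,*p,.1))
for p in((228,239),(313,241),(299,305),(206,301)):print('grille s',onz(s,*p,.1))
print('gl',onz(c,205,330,0),'tape',onz(c,369,250,.025))
im=cv2.imread('pics/scene0.png')
def cr(x,y,w=50,h=37): return cv2.resize(im[y-h:y+h,x-w:x+w],(400,296),interpolation=cv2.INTER_CUBIC)
cv2.imwrite('pics/crop.png',np.vstack([np.hstack([cr(459,250),cr(225,240)]),np.hstack([cr(320,275),cr(300,237)])]))
E
```

```text
A [ 0.3604 -0.1197  0.028 ] [ 0.3533 -0.1339  0.028 ] 0.37975814671972474
B [0.1679 0.3089 0.028 ] [0.163  0.2985 0.028 ] 0.35158159792571625
C [0.4062 0.3297 0.028 ] [0.4029 0.3203 0.028 ] 0.5231639609147404
sel (array([ 0.4264, -0.3208,  0.1237]), np.float64(0.0007)) pull top (array([ 0.5494, -0.0665,  0.1305]), np.float64(0.002))
sel onz [ 0.4438 -0.3154  0.137 ] pull [ 0.5526 -0.0657  0.132 ] [ 0.5486 -0.0656  0.132 ]
grille [ 0.5514 -0.0265  0.1   ]
grille [0.5318 0.2748 0.1   ]
grille [0.6993 0.2888 0.1   ]
grille [ 0.7964 -0.0107  0.1   ]
grille s [ 0.8048 -0.0122  0.1   ]
grille s [ 0.5408 -0.0359  0.1   ]
grille s [0.5161 0.2777 0.1   ]
grille s [0.7529 0.2967 0.1   ]
gl [ 0.7014 -0.3218  0.    ] tape [0.408  0.0783 0.025 ]
```

View pics/crop.png

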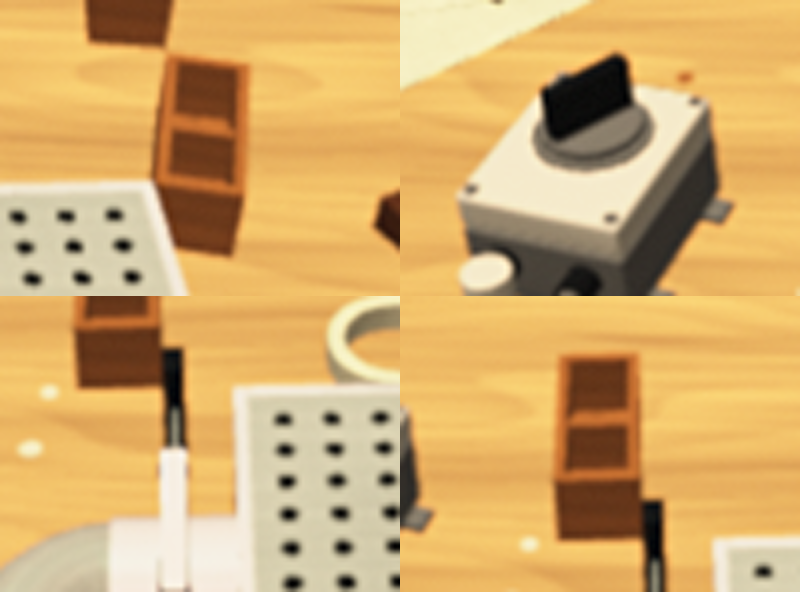

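Crop: C (top left) is an upright mid-brown box with one divider, rim corners near scene pixels (451,227), (471,229), (469,261) and (447,258). At 0.52 m from the base it is the farthest, so it is my choice. The selector bar runs from (211,225) to (231,217), and the pull top is at (318,252).

```bash
cat >> h.py <<'E'
def go(p,yaw_y):
    """tool-frame shift (units of .2 m) and z turn (units of 90 deg) to put TCP at p pointing down with tool y at azimuth yaw_y (deg, mod 180)"""
    from scipy.spatial.transform import Rotation as R
    o=ctrl.get_obs(); Rt=np.array(o['tool_rot']).reshape(3,3)
    out=[]
    for a in(yaw_y,yaw_y+180):
        y=np.array([np.cos(np.radians(a)),np.sin(np.radians(a)),0]);z=np.array([0,0,-1.]);D=np.c_[np.cross(y,z),y,z]
        out.append(R.from_matrix(Rt.T@D).as_rotvec()/(np.pi/2))
    print('shift',(Rt.T@(np.array(p)-o['tool_pos'])/.2).round(3),'turn',*[x.round(3) for x in out],'q7',o['q'][6].round(1))
E
python3 - <<'E'
from h import *
c=cam('scene')
P=[onz(c,*p,.056) for p in((451,227.2),(471.3,229.2),(469.5,260.8),(447.3,258))];print(P,np.mean(P,0))
for i in range(4):d=P[i]-P[i-1];print(np.linalg.norm(d[:2]).round(3),np.degrees(np.arctan2(d[1],d[0])).round(1))
B=[onz(c,*p,.137) for p in((211.2,225.5),(231.2,216.7))];d=B[1]-B[0];a=np.degrees(np.arctan2(d[1],d[0]));print(B,np.mean(B,0),np.linalg.norm(d),a)
m=np.mean(B,0);print('q',ctrl.get_obs()['tool_rot'])
go([m[0]-.06,m[1],.303],a+90)
E
```

```text
[array([0.3332, 0.3136, 0.056 ]), array([0.3403, 0.3708, 0.056 ]), array([0.4808, 0.3422, 0.056 ]), array([0.4714, 0.2845, 0.056 ])] [0.406425 0.327775 0.056   ]
0.141 168.1
0.058 82.9
0.143 -11.5
0.058 -99.3
[array([ 0.4604, -0.3408,  0.137 ]), array([ 0.4189, -0.2956,  0.137 ])] [ 0.43965 -0.3182   0.137  ] 0.06136195889963097 132.55633416760983
q [[ 9.17191979e-01  3.98444955e-01 -7.01194597e-04]
 [ 3.98445570e-01 -9.17190730e-01  1.51427141e-03]
 [-3.97753795e-05 -1.66826548e-03 -9.99998608e-01]]
shift [ 1.107 -1.032 -0.004] turn [-0.001  0.001  0.788] [-1.000e-03 -1.000e-03 -1.212e+00] q7 -1.1
```

Request:
{"fn": "step_arm", "kwargs": {
  "targets": [0.69,-0.456,0,0,0,-0.6,0.69,-0.456,0,0,0,-0.6,0.69,-0.456,0,0,0,-0.6,0.69,-0.456,0,0,0,-0.6,0.69,-0.456,0,0,0,-0.6,0.69,-0.456,0,0,0,-0.6,0.69,-0.456,0,0,0,-0.6]
}}

```text
time: 0.8
tool_pos: [0.3492, -0.4572, 0.3024]
tool_rot: [[0.212, 0.977, -0.0], [0.977, -0.212, 0.001], [0.001, -0.001, -1.0]]
ft_force: [0.5, -0.1, -0.3]
opening: 0.0939
grip_force: 0.0
```

```bash
python3 - <<'E'
from h import *
go([.4396,-.3182,.303],42.6)
E
```

```text
shift [ 0.775  0.294 -0.003] turn [-0.    -0.001 -0.609] [-1.000e-03  0.000e+00  1.391e+00] q7 29.7
```

Request:
{"fn": "step_arm", "kwargs": {
  "targets": [0.775,0.294,0,0,0,-0.61,0.775,0.294,0,0,0,-0.61,0.775,0.294,0,0,0,-0.61,0.775,0.294,0,0,0,-0.61,0.775,0.294,0,0,0,-0.61,0.775,0.294,0,0,0,-0.61,0.775,0.294,0,0,0,-0.61,0.775,0.294,0,0,0,-0.61]
}}

```text
time: 1.6
tool_pos: [0.44, -0.319, 0.3023]
tool_rot: [[-0.674, 0.739, -0.001], [0.739, 0.674, 0.001], [0.001, 0.0, -1.0]]
ft_force: [-0.5, -0.9, -1.3]
opening: 0.0939
grip_force: 0.0
```

```bash
python3 - <<'E'
from h import *
c,im=snap('wrist','w1.png')
g=im.max(2); m=((g<45)*255).astype('uint8')
n,l,st,ce=cv2.connectedComponentsWithStats(m)
for i in range(1,n):
    if st[i,4]>300:
        r=cv2.minAreaRect(cv2.findContours((l==i).astype('uint8'),0,2)[0][0]);print(st[i],r,onz(c,*r[0],.137))
print(proj(c,[.4396,-.3182,.137]),ctrl.get_obs()['q'].round(1))
E
```

```text
[ 566   91   74   38 1845] ((604.9080200195312, 113.24401092529297), (32.6465950012207, 75.0424575805664), 79.69515228271484) [ 0.514  -0.1158  0.137 ]
[ 309  202   23   87 1536] ((320.4585876464844, 244.8994140625), (86.2090072631836, 18.74856948852539), 86.05481719970703) [ 0.4323 -0.3191  0.137 ]
[    0   275   640   205 46775] ((319.5, 377.0), (204.0, 639.0), 90.0) [ 0.5121 -0.4088  0.137 ]
[258 404  36  26 344] ((277.52001953125, 413.1400451660156), (42.20000457763672, 10.0), 36.869895935058594) [ 0.5097 -0.4626  0.137 ]
(np.float64(328.18939440506813), np.float64(250.1104155861837)) [ 52.1  29.5 -28.6 103.5  17.5  51.5  58. ]
```

View pics/w1.png

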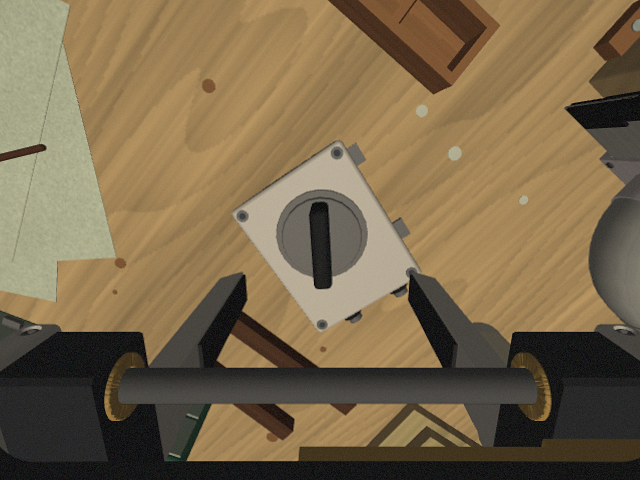

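The wrist view has the selector disc at (322,234) and the bar from (319,203) to (323,287), almost along tool x. It lies between the fingers and is clear of everything else.

```bash
python3 - <<'E'
from h import *
c=cam('wrist')
d=onz(c,322,234,.097);a=onz(c,319,204,.137);b=onz(c,322.5,283,.137);v=b-a;az=np.degrees(np.arctan2(v[1],v[0]))
print(d,a,b,(a+b)/2,np.linalg.norm(v),az)
m=(a+b)/2; go([d[0],d[1],.201],az+90)
E
```

```text
[ 0.4342 -0.3203  0.097 ] [ 0.4103 -0.2962  0.137 ] [ 0.4548 -0.3417  0.137 ] [ 0.43255 -0.31895  0.137  ] 0.06364353855655731 -45.636593575963495
shift [ 0.014 -0.026  0.507] turn [ 0.    -0.    -0.023] [-1.000e-03 -0.000e+00  1.977e+00] q7 58.0
```

Request:
{"fn": "step_arm", "kwargs": {
  "targets": [0.014,-0.026,0.2,0,0,-0.023,0.014,-0.026,0.35,0,0,-0.023,0.014,-0.026,0.45,0,0,-0.023,0.014,-0.026,0.5,0,0,-0.023,0.014,-0.026,0.507,0,0,-0.023,0.014,-0.026,0.507,0,0,-0.023]
}}

```text
time: 2.25
tool_pos: [0.435, -0.3205, 0.2018]
tool_rot: [[-0.7, 0.714, 0.001], [0.714, 0.7, -0.0], [-0.001, 0.0, -1.0]]
ft_force: [0.2, -0.6, 0.0]
opening: 0.094
grip_force: 0.0
```

Request:
{"fn": "step_arm", "kwargs": {
  "targets": [0,0,0,0,0,0,0,0,0,0,0,0,0,0,0,0,0,0,0,0,0,0,0,0,0,0,0,0,0,0,0,0,0,0,0,0,0,0,0,0,0,0,0,0,0,0,0,0],
  "fingers": 0,
  "squeeze": 40
}}

```text
time: 3.05
tool_pos: [0.4345, -0.3204, 0.2013]
tool_rot: [[-0.7, 0.714, -0.0], [0.714, 0.7, 0.0], [0.0, 0.0, -1.0]]
ft_force: [-0.4, 0.4, -0.4]
opening: 0.0338
grip_force: 0.0
```

Request:
{"fn": "step_arm", "kwargs": {
  "targets": [0,0,0,0,0,0,0,0,0,0,0,0,0,0,0,0,0,0,0,0,0,0,0,0,0,0,0,0,0,0]
}}

```text
time: 3.55
tool_pos: [0.4343, -0.3206, 0.2013]
tool_rot: [[-0.7, 0.714, -0.0], [0.714, 0.7, -0.0], [0.0, -0.0, -1.0]]
ft_force: [-0.9, -1.9, -0.1]
opening: 0.0148
grip_force: 40.0
```

```bash
python3 - <<'E'
from h import *
o=ctrl.get_obs();print(o['opening'],o['grip_force'],o['ft_force'],o['moment'],o['q'])
E
```

```text
0.014806904810461383 39.962167739868164 [-0.91538716 -1.85631964 -0.07935582] [-0.18963563  0.11148326  0.15557039] [ 49.69724125  36.92802963 -24.71587393 109.68961963  23.85907534
  38.46743954  54.84166629]
```

Request:
{"fn": "step_arm", "kwargs": {
  "targets": [0,0,0,0,0,-0.07,0,0,0,0,0,-0.14,0,0,0,0,0,-0.21,0,0,0,0,0,-0.28,0,0,0,0,0,-0.333,0,0,0,0,0,-0.333,0,0,0,0,0,-0.333],
  "squeeze": 60
}}

```text
time: 4.25
tool_pos: [0.4336, -0.3219, 0.2013]
tool_rot: [[-0.962, 0.272, -0.001], [0.272, 0.962, -0.002], [0.001, -0.002, -1.0]]
ft_force: [-3.1, -4.5, 0.9]
opening: 0.0145
grip_force: 60.0
```

```bash
cat > st.py <<'E'
from h import *
o=ctrl.get_obs();print(o['opening'].round(4),o['grip_force'],o['ft_force'].round(1),o['moment'].round(3),o['q'].round(1),'y az',np.degrees(np.arctan2(o['tool_rot'][1][1],o['tool_rot'][0][1])).round(1))
E
python3 st.py
```

```text
Traceback (most recent call last):
  File "st.py", line 2, in <module>
    o=ctrl.get_obs();print(o['opening'].round(4),o['grip_force'],o['ft_force'].round(1),o['moment'].round(3),o['q'].round(1),'y az',np.degrees(np.arctan2(o['tool_rot'][1][1],o['tool_rot'][0][1])).round(1))
                           ^^^^^^^^^^^^^^^^^^
AttributeError: 'float' object has no attribute 'round'
```

Turned 30° freely. Another click.

```bash
sed -i "s/o\['opening'\].round(4)/o['opening']/" st.py; python3 st.py
```

```text
0.014499776409540362 59.962372183799744 [-3.1 -4.5  0.9] [-0.888  0.474  0.158] [ 55.   38.6 -33.  109.5  31.3  41.1  77.7] y az 74.2
```

Request:
{"fn": "step_arm", "kwargs": {
  "targets": [0,0,0,0,0,-0.07,0,0,0,0,0,-0.14,0,0,0,0,0,-0.21,0,0,0,0,0,-0.21]
}}

```text
time: 4.65
tool_pos: [0.4335, -0.322, 0.2012]
tool_rot: [[-0.999, -0.048, -0.001], [-0.048, 0.999, -0.0], [0.001, -0.0, -1.0]]
ft_force: [-2.5, -4.9, 1.2]
opening: 0.0177
grip_force: 74.4
```

```bash
python3 st.py
```

```text
0.01768227051297892 74.42467711865902 [-2.5 -4.9  1.2] [-0.958  0.541 -1.931] [ 58.1  39.9 -38.2 109.4  35.5  43.2  92.3] y az 92.8
```

Request:
{"fn": "step_arm", "kwargs": {
  "targets": [0,0,0,0,0,0.07,0,0,0,0,0,0.14,0,0,0,0,0,0.207,0,0,0,0,0,0.207,0,0,0,0,0,0.207]
}}

```text
time: 5.15
tool_pos: [0.4347, -0.322, 0.2012]
tool_rot: [[-0.964, 0.266, 0.001], [0.266, 0.964, -0.003], [-0.001, -0.003, -1.0]]
ft_force: [-0.8, -7.2, -2.7]
opening: 0.0151
grip_force: 59.9
```

```bash
python3 st.py
```

```text
0.015092833105629014 59.90653216838837 [-0.8 -7.2 -2.7] [-1.394 -0.028  0.212] [ 55.   38.6 -33.1 109.5  31.5  41.1  77.8] y az 74.6
```

Request:
{"fn": "step_arm", "kwargs": {
  "targets": [0,0,0,0,0,0.07,0,0,0,0,0,0.14,0,0,0,0,0,0.21,0,0,0,0,0,0.28,0,0,0,0,0,0.35,0,0,0,0,0,0.42,0,0,0,0,0,0.49,0,0,0,0,0,0.56,0,0,0,0,0,0.63,0,0,0,0,0,0.667,0,0,0,0,0,0.667]
}}

```text
time: 6.25
tool_pos: [0.4358, -0.3208, 0.2012]
tool_rot: [[-0.252, 0.968, 0.003], [0.968, 0.252, -0.002], [-0.003, 0.002, -1.0]]
ft_force: [1.9, -4.9, -5.6]
opening: 0.0148
grip_force: 59.9
```

```bash
python3 st.py
```

```text
0.014816748159994694 59.919463992118835 [ 1.9 -4.9 -5.6] [-1.197 -0.448  0.261] [ 44.2  35.9 -16.4 109.8  16.2  36.4  32.3] y az 14.6
```

Request:
{"fn": "step_arm", "kwargs": {
  "targets": [0,0,0,0,0,0.07,0,0,0,0,0,0.14,0,0,0,0,0,0.21,0,0,0,0,0,0.28,0,0,0,0,0,0.35,0,0,0,0,0,0.42,0,0,0,0,0,0.49,0,0,0,0,0,0.56,0,0,0,0,0,0.63,0,0,0,0,0,0.67,0,0,0,0,0,0.67]
}}

```text
time: 7.35
tool_pos: [0.4374, -0.3212, 0.2012]
tool_rot: [[0.715, 0.699, 0.006], [0.699, -0.715, -0.004], [0.001, 0.007, -1.0]]
ft_force: [4.8, -5.6, -7.5]
opening: 0.0148
grip_force: 59.9
```

```bash
python3 st.py
```

```text
0.014778045744998181 59.92488920688629 [ 4.8 -5.6 -7.5] [-1.301 -0.666  0.038] [ 32.8  35.1   0.8 110.   -0.8  34.4 -11.6] y az -45.7
```

Request:
{"fn": "step_arm", "kwargs": {
  "targets": [0,0,0,0,0,0,0,0,0,0,0,0,0,0,0,0,0,0,0,0,0,0,0,0,0,0,0,0,0,0],
  "fingers": 60
}}

```text
time: 7.85
tool_pos: [0.4344, -0.3202, 0.2013]
tool_rot: [[0.715, 0.699, -0.0], [0.699, -0.715, 0.0], [0.0, -0.0, -1.0]]
ft_force: [-0.4, 0.5, 0.2]
opening: 0.0513
grip_force: 0.0
```

Request:
{"fn": "step_arm", "kwargs": {
  "targets": [0,0,-0.1,0,0,0,0,0,-0.3,0,0,0,0,0,-0.5,0,0,0,0,0,-0.5,0,0,0,0,0,-0.5,0,0,0],
  "fingers": 50
}}

```text
time: 8.35
tool_pos: [0.4346, -0.3205, 0.302]
tool_rot: [[0.715, 0.699, 0.002], [0.699, -0.715, -0.001], [0.001, 0.002, -1.0]]
ft_force: [0.6, 0.1, -0.3]
opening: 0.0471
grip_force: 0.0
```

```bash
python3 - <<'E'
from h import *
c,im=snap('wrist','w2.png')
m=((im.max(2)<45)*255).astype('uint8')
n,l,st,ce=cv2.connectedComponentsWithStats(m)
for i in range(1,n):
    if 800<st[i,4]<4000:
        r=cv2.minAreaRect(cv2.findContours((l==i).astype('uint8'),0,2)[0][0]);b=cv2.boxPoints(r);e=[onz(c,*((b[k]+b[k+1])/2),.137) for k in(0,1)]
        P=[onz(c,*x,.137) for x in b];v=P[1]-P[0];w=P[2]-P[1];v=v if np.linalg.norm(v)>np.linalg.norm(w) else w
        print(r,onz(c,*r[0],.137),'az',np.degrees(np.arctan2(v[1],v[0]))%180,np.linalg.norm(v))
a=np.radians(4.5);go([.5494,-.0660,.303],94.5)
E
python3 st.py
```

```text
((489.4479064941406, 246.17723083496094), (8.748897552490234, 179.87570190429688), 47.882965087890625) [ 0.5244 -0.4078  0.137 ] az 1.4277714032007869 0.13244111899255465
((330.0, 244.5), (85.0, 18.0), 90.0) [ 0.4394 -0.3188  0.137 ] az 44.8226142524677 0.06851897547395176
((327.7950744628906, 324.1738586425781), (203.01498413085938, 98.88333892822266), 0.36493632197380066) [ 0.389  -0.3657  0.137 ] az 133.91431307191112 0.1604713370044632
shift [ 1.3   -0.506 -0.01 ] turn [-0.000e+00 -1.000e-03 -1.557e+00] [-0.     0.     0.443] q7 -11.5
0.04687928853420754 0.0 [ 0.8 -0.1 -0.3] [-0.015  0.014 -0.021] [ 32.7  27.    1.1 104.8  -0.7  48.2 -11.5] y az -45.6
```

Bar azimuth is 44.8°, against 44° expected for step four. Now to a point above the gate pull.

Request:
{"fn": "step_arm", "kwargs": {
  "targets": [0.65,-0.25,0,0,0,0.22,0.65,-0.25,0,0,0,0.22,0.65,-0.25,0,0,0,0.22],
  "fingers": 50
}}

```text
time: 8.7
tool_pos: [0.4925, -0.1911, 0.2995]
tool_rot: [[0.911, 0.412, -0.003], [0.412, -0.911, 0.002], [-0.002, -0.003, -1.0]]
ft_force: [0.3, -0.5, 0.7]
opening: 0.0474
grip_force: 0.0
```

```bash
python3 - <<'E'
from h import *
go([.5494,-.0660,.303],94.5)
E
```

```text
shift [ 0.517 -0.453 -0.017] turn [-0.002 -0.002 -1.779] [-0.002  0.002  0.221] q7 -43.7
```

Request:
{"fn": "step_arm", "kwargs": {
  "targets": [0.517,-0.453,0,0,0,0.221,0.517,-0.453,0,0,0,0.221,0.517,-0.453,0,0,0,0.221,0.517,-0.453,0,0,0,0.221,0.517,-0.453,0,0,0,0.221],
  "fingers": 50
}}

```text
time: 9.2
tool_pos: [0.5482, -0.0676, 0.2996]
tool_rot: [[0.996, 0.084, -0.004], [0.084, -0.996, -0.0], [-0.004, 0.0, -1.0]]
ft_force: [-0.3, -0.3, 0.3]
opening: 0.0474
grip_force: 0.0
```

```bash
python3 - <<'E'
from h import *
c,im=snap('wrist','w3.png'); print(c[1].round(3)[:3,3]);print(proj(c,[.5494,-.066,.132]),proj(c,[.665,.133,.1]))
E
python3 st.py
```

```text
[ 0.628 -0.061  0.382]
(np.float64(325.221325628165), np.float64(246.6462392438546)) (np.float64(76.90550242681914), np.float64(68.40014101656033))
0.046870320104115334 0.0 [ 0.1 -0.3  0.9] [-0.054 -0.005  0.026] [ -3.2  28.6  11.2 103.   -6.9  49.2 -74.2] y az -85.3
```

View pics/w3.png

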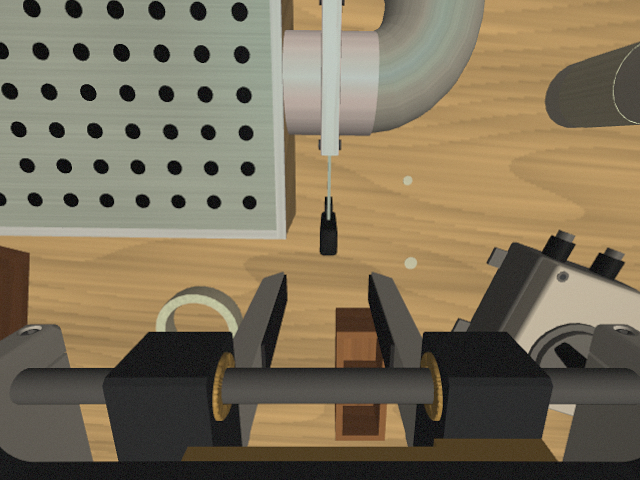

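The wrist view has the pull with its top face at about (328,241), centred between the fingers and parallel to the gate. The grille's front edge runs from (0,229) to (285,238), with its right edge from (274,0) to (285,238).

```bash
python3 - <<'E'
from h import *
c=cam('wrist'); p=onz(c,328.5,241,.132);print('pull',p,onz(c,328.5,255,.132))
f0=onz(c,0,229,.1);f=onz(c,285,238,.1);r=onz(c,274,0,.1);print(f0,f,r)
v=f0-f;w=r-f;a1=np.degrees(np.arctan2(v[1],v[0]))-90;a2=np.degrees(np.arctan2(w[1],w[0]));print(a1,a2)
a=np.radians((a1+a2)/2);print('grille',f[:2]+.13*np.r_[np.cos(a),np.sin(a)]+.15*np.r_[-np.sin(a),np.cos(a)])
go([p[0],p[1],.110+.078],90+np.degrees(a))
E
```

```text
pull [ 0.5538 -0.0699  0.132 ] [ 0.5424 -0.0708  0.132 ]
[0.5322 0.213  0.1   ] [ 0.5441 -0.0327  0.1   ] [ 0.7226 -0.0165  0.1   ]
2.7728424775959724 5.185746413557733
grille [0.6633772  0.12595986]
shift [0.031 0.006 0.56 ] turn [-3.000e-03  1.000e-03 -1.992e+00] [0.    0.002 0.008] q7 -74.2
```

Request:
{"fn": "step_arm", "kwargs": {
  "targets": [0.022,0.006,0.1,0,0,0,0.022,0.006,0.25,0,0,0,0.022,0.006,0.4,0,0,0,0.022,0.006,0.5,0,0,0,0.022,0.006,0.555,0,0,0,0.022,0.006,0.555,0,0,0],
  "fingers": 35
}}

```text
time: 9.85
tool_pos: [0.552, -0.0708, 0.1889]
tool_rot: [[0.997, 0.079, -0.003], [0.079, -0.997, -0.0], [-0.003, 0.0, -1.0]]
ft_force: [0.1, -0.4, -0.3]
opening: 0.0329
grip_force: 0.0
```

Request:
{"fn": "step_arm", "kwargs": {
  "targets": [0,0,0,0,0,0,0,0,0,0,0,0,0,0,0,0,0,0,0,0,0,0,0,0,0,0,0,0,0,0],
  "fingers": 0,
  "squeeze": 30
}}

```text
time: 10.35
tool_pos: [0.5539, -0.068, 0.1914]
tool_rot: [[0.997, 0.082, 0.002], [0.082, -0.997, 0.002], [0.002, -0.001, -1.0]]
ft_force: [0.1, 5.2, 6.2]
opening: 0.0136
grip_force: 30.0
```

Request:
{"fn": "step_arm", "kwargs": {
  "targets": [-0.04,0,0,0,0,0,-0.1,0,0,0,0,0,-0.16,0,0,0,0,0,-0.22,0,0,0,0,0,-0.28,0,0,0,0,0,-0.34,0,0,0,0,0,-0.38,0,0,0,0,0,-0.4,0,0,0,0,0,-0.41,0,0,0,0,0,-0.415,0,0,0,0,0,-0.415,0,0,0,0,0]
}}

```text
time: 11.45
tool_pos: [0.4815, -0.073, 0.192]
tool_rot: [[0.996, 0.085, 0.024], [0.085, -0.996, 0.001], [0.024, 0.001, -1.0]]
ft_force: [20.5, 10.6, -12.6]
opening: 0.0137
grip_force: 29.9
```

```bash
python3 st.py
```

```text
0.013741410013061811 29.917858242988586 [ 20.5  10.6 -12.6] [ 2.46  -4.428 -0.224] [ 1.000e-01  3.280e+01  7.700e+00  1.197e+02 -9.700e+00  2.680e+01
 -7.000e+01] y az -85.1
```

```bash
python3 - <<'E'
from h import *
c,im=snap('wrist','w4.png')
o=ctrl.get_obs();print(o['tool_pos'],o['ft_force'])
# old pose for w3
T=np.eye(4);T[:3,:3]=[[.996,.084,-.004],[.084,-.996,0],[-.004,0,-1]];T[:3,3]=[.5482,-.0676,.2996]
m=imaging.camera_model('wrist');c3=(m,T@np.array(m['mount']));print('frame front',onz(c3,330,155,.114),onz(c3,328.5,198,.12))
i3=cv2.imread('pics/w3.png')
cv2.imwrite('pics/c2.png',np.hstack([cv2.resize(i3[100:270,270:390],(360,510)),cv2.resize(im[60:400,240:420],(300,567))[:510]]))
E
```

```text
[ 0.48155829 -0.07304329  0.1920413 ] [ 21.5216741    9.74750731 -13.36410598]
frame front [ 0.6181 -0.0639  0.114 ] [ 0.5856 -0.0655  0.12  ]
```

View pics/c2.png

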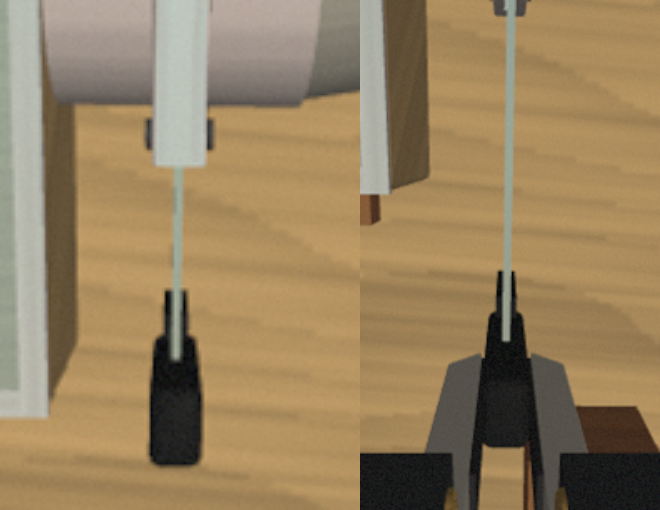

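```bash
python3 - <<'E'
from h import *
c=cam('wrist')
for n,u,v,z in(('pull front',327,328,.132),('blade/top back',327,264,.132),('frame nuts',330,69,.06),('frame',330,66,.114)):print(n,onz(c,u,v,z))
T=np.eye(4);T[:3,:3]=[[.996,.084,-.004],[.084,-.996,0],[-.004,0,-1]];T[:3,3]=[.5482,-.0676,.2996]
m=imaging.camera_model('wrist');c=(m,T@np.array(m['mount']))
for n,u,v,z in(('pull front',328.5,255,.132),('blade/top back',328.5,219,.132),('frame nuts',330,149,.06),('frame',330,155,.114)):print(n,onz(c,u,v,z))
E
```

```text
pull front [ 0.4777 -0.0734  0.132 ]
blade/top back [ 0.5098 -0.0707  0.132 ]
frame nuts [ 0.6058 -0.0643  0.06  ]
frame [ 0.5953 -0.0648  0.114 ]
pull front [ 0.5427 -0.0691  0.132 ]
blade/top back [ 0.5715 -0.0666  0.132 ]
frame nuts [ 0.6215 -0.064   0.06  ]
frame [ 0.6181 -0.0639  0.114 ]
```

Request:
{"fn": "step_arm", "kwargs": {
  "targets": [-0.02,0,0,0,0,0,-0.04,0,0,0,0,0,-0.04,0,0,0,0,0],
  "squeeze": 40
}}

```text
time: 11.8
tool_pos: [0.4762, -0.0734, 0.1925]
tool_rot: [[0.996, 0.087, 0.03], [0.087, -0.996, 0.0], [0.03, 0.002, -1.0]]
ft_force: [25.8, 11.0, -16.0]
opening: 0.014
grip_force: 39.9
```

```bash
python3 - <<'E'
from h import *
c,im=snap('side','s2.png'); c1,im1=snap('scene','sc2.png')
cv2.imwrite('pics/c3.png',np.hstack([cv2.resize(im[190:300,230:390],(400,275)),cv2.resize(im1[200:360,270:390],(400,533))[:275]]) if 0 else np.hstack([cv2.resize(im[170:330,230:390],(400,400)),cv2.resize(im1[190:350,240:400],(400,400))]))
E
python3 st.py
```

```text
0.013547618245095346 39.876344203948975 [ 25.9  11.8 -16.2] [ 2.788 -5.371 -0.009] [  0.3  32.3   7.5 120.6  -9.7  25.9 -69.7] y az -85.0
```

View pics/c3.png

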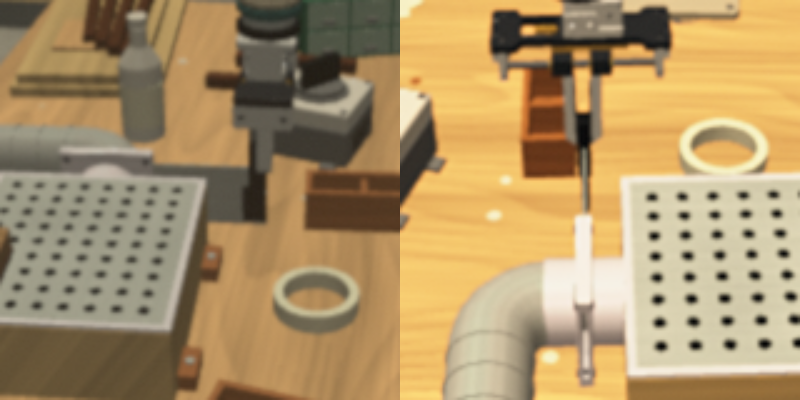

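The side view shows the blade pulled well out and the pull in the fingers, its lower front corner near side pixel (337,258). I'll compare that with the first side picture to get the true travel.

```bash
python3 - <<'E'
from h import *
c=cam('side')
for f,x0,x1 in(('side0.png',300,325),('s2.png',320,345)):
    im=cv2.imread('pics/'+f);m=(im.max(2)<50)
    for v in range(222,264,4):print(v,[int(u)+x0 for u in np.where(m[v,x0:x1])[0]][::1][:1],[int(u)+x0 for u in np.where(m[v,x0:x1])[0]][-1:],end=' ')
    print()
d=np.array([-.997,-.08,0]);n=np.array([-.08,.997,0])
for t in(0,.065,.07,.075,.08):
    p=np.array([.553,-.0695,0])+d*(t+.011)+n*.007
    print(t,[np.round(proj(c,p+[0,0,z]),1) for z in(.058,.095,.132)])
E
```

```text
222 [] [] 226 [] [] 230 [310] [313] 234 [310] [313] 238 [309] [313] 242 [314] [314] 246 [314] [314] 250 [313] [314] 254 [314] [314] 258 [] [] 262 [] [] 
222 [] [] 226 [] [] 230 [331] [331] 234 [331] [331] 238 [330] [331] 242 [330] [334] 246 [328] [334] 250 [328] [334] 254 [328] [334] 258 [] [] 262 [] [] 
0 [array([314.8, 248.2]), array([314.5, 238. ]), array([314.1, 227.5])]
0.065 [array([335.5, 248.8]), array([335.4, 238.5]), array([335.3, 228. ])]
0.07 [array([337.1, 248.8]), array([337. , 238.6]), array([336.9, 228.1])]
0.075 [array([338.7, 248.9]), array([338.6, 238.6]), array([338.6, 228.1])]
0.08 [array([340.3, 248.9]), array([340.2, 238.7]), array([340.2, 228.2])]
```

Request:
{"fn": "step_arm", "kwargs": {
  "targets": [0.04,0,0,0,0,0,0.04,0,0,0,0,0,0.04,0,0,0,0,0],
  "fingers": 35
}}

```text
time: 12.2
tool_pos: [0.4697, -0.0767, 0.1902]
tool_rot: [[0.997, 0.081, -0.001], [0.081, -0.997, -0.001], [-0.001, 0.001, -1.0]]
ft_force: [-0.3, -0.7, 0.1]
opening: 0.0319
grip_force: 0.0
```

Request:
{"fn": "step_arm", "kwargs": {
  "targets": [0.04,0,-0.1,0,0,0,0.04,0,-0.3,0,0,0,0.04,0,-0.5,0,0,0,0.04,0,-0.55,0,0,0,0.04,0,-0.55,0,0,0,0.04,0,-0.55,0,0,0]
}}

```text
time: 12.8
tool_pos: [0.4775, -0.0755, 0.2993]
tool_rot: [[0.997, 0.081, -0.002], [0.081, -0.997, 0.0], [-0.002, -0.0, -1.0]]
ft_force: [0.1, 1.3, -0.6]
opening: 0.0331
grip_force: 0.0
```

```bash
python3 - <<'E'
from h import *
c,im=snap('wrist','w5.png'); c1,i1=snap('scene','sc3.png');c2,i2=snap('side','s3.png')
np.save('w5.npy',c[1]);print(ctrl.get_obs()['tool_pos'],ctrl.get_obs()['ft_force'])
s0=cv2.imread('pics/side0.png')
cv2.imwrite('pics/c4.png',np.hstack([np.vstack([cv2.resize(x[205:275,280:370],(405,300),interpolation=cv2.INTER_CUBIC) for x in(s0,i2)]),cv2.resize(im[40:340,240:420],(360,600))]))
E
```

```text
[ 0.477643   -0.07536545  0.29875303] [ 0.5667695   0.64107231 -0.07508312]
```

View pics/c4.png

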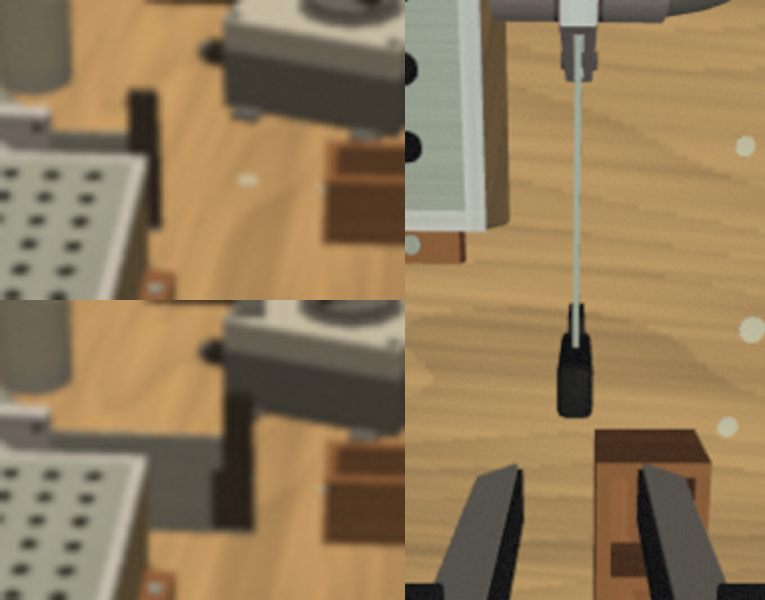

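```bash
python3 - <<'E'
from h import *
c=(imaging.camera_model('wrist'),np.load('w5.npy'))
print('pull front',onz(c,327,248.5,.132),'frame top front',onz(c,326.5,53,.114),'lower',onz(c,326.5,80,.04), onz(c,326.5,80,.06))
s=cam('scene'); print('frame end scene',onz(s,313.5,276,.114)); sd=cam('side'); print('frame corner side',onz(sd,291.1,230,.114), 'pull bottom',onz(sd,315.6,255.9,.058),onz(sd,336.4,256.1,.058))
go([.4775,-.0755,.2993],94.7)
E
```

```text
pull front [ 0.4776 -0.0753  0.132 ] frame top front [ 0.618  -0.0636  0.114 ] lower [ 0.6124 -0.0639  0.04  ] [ 0.6091 -0.0642  0.06  ]
frame end scene [ 0.6203 -0.0601  0.114 ]
frame corner side [ 0.6165 -0.0701  0.114 ] pull bottom [ 0.5307 -0.0186  0.058 ] [ 0.4675 -0.0262  0.058 ]
shift [-0.001  0.001 -0.003] turn [0.003 0.    1.999] [-0.     0.002 -0.   ] q7 -72.8
```

The side and wrist views agree. The pull stopped about 82 mm from the shut position and then pushed back with over 20 N, where friction alone gives 3 N, so the gate is at its stop. Now the pencil box.

```bash
python3 - <<'E'
from h import *
go([.442,.126,.299],78.3);go([.4064,.3278,.299],78.3)
E
```

```text
shift [-0.096 -1.018 -0.   ] turn [-0.003  0.    -1.818] [0.    0.002 0.182] q7 -72.8
shift [-0.191 -2.038  0.   ] turn [-0.003  0.    -1.818] [0.    0.002 0.182] q7 -72.8
```

Request:
{"fn": "step_arm", "kwargs": {
  "targets": [-0.095,-1,0,0,0,0.09,-0.095,-1,0,0,0,0.09,-0.095,-1,0,0,0,0.09,-0.095,-1,0,0,0,0.09],
  "fingers": 100
}}

```text
time: 13.35
tool_pos: [0.4427, 0.122, 0.2992]
tool_rot: [[0.998, -0.061, -0.002], [-0.061, -0.998, -0.001], [-0.002, 0.001, -1.0]]
ft_force: [0.6, 0.7, 0.0]
opening: 0.0612
grip_force: 0.0
```

```bash
python3 - <<'E'
from h import *
go([.4064,.3278,.299],78.3)
E
```

```text
shift [-2.440e-01 -1.016e+00  1.000e-03] turn [-2.000e-03  1.000e-03 -1.909e+00] [0.001 0.001 0.091] q7 -105.2
```

Request:
{"fn": "step_arm", "kwargs": {
  "targets": [-0.244,-1,0,0,0,0.09,-0.244,-1,0,0,0,0.09,-0.244,-1,0,0,0,0.09,-0.244,-1,0,0,0,0.09,-0.244,-1,0,0,0,0.09,-0.244,-1,0,0,0,0.09]
}}

```text
time: 13.95
tool_pos: [0.4058, 0.3245, 0.2988]
tool_rot: [[0.981, -0.196, -0.002], [-0.196, -0.981, -0.002], [-0.002, 0.002, -1.0]]
ft_force: [0.0, -1.3, -0.6]
opening: 0.0938
grip_force: 0.0
```

```bash
python3 - <<'E'
from h import *
c,im=snap('wrist','w6.png');np.save('w6.npy',c[1]);o=ctrl.get_obs();print(o['tool_pos'],o['q'].round(1),o['opening'],o['time'])
hsv=cv2.cvtColor(im,cv2.COLOR_BGR2HSV)
print(proj(c,[.4064,.3278,.056]),hsv[int(240),327])
E
```

```text
[0.40667233 0.32240628 0.2991182 ] [ -50.7   26.1   13.1  108.1   -7.8   46.8 -135. ] 0.09397631400072681 14.0
(np.float64(323.20350901572107), np.float64(225.87352913081594)) [ 13 147 123]
```

View pics/w6.png

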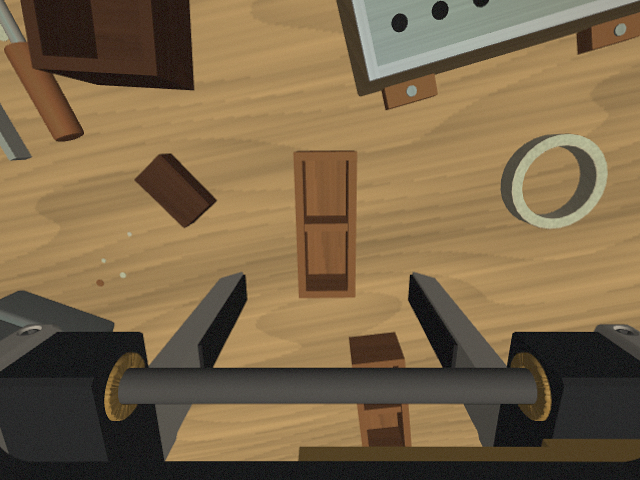

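The wrist view has box C with rim corners at (294,151), (357,151), (355,297) and (299,297), parallel to the fingers and clear of its neighbours. The nearest is the offcut at (175,190).

```bash
python3 - <<'E'
from h import *
c=(imaging.camera_model('wrist'),np.load('w6.npy'))
P=np.array([onz(c,*p,.056) for p in((294,151),(357,151),(355,297),(299,297))]);m=P.mean(0)
d=P[0]+P[1]-P[2]-P[3];az=np.degrees(np.arctan2(d[1],d[0]));print(P,m,az,np.linalg.norm(d)/2,np.linalg.norm(P[0]-P[1]),np.linalg.norm(P[2]-P[3]))
go([m[0],m[1],.113],az+90)
s=cam('scene')
print('block',[onz(s,*p,.134) for p in((411,306),(457,304),(458,320))])
E
```

```text
[[0.4825 0.3402 0.056 ]
 [0.4709 0.2823 0.056 ]
 [0.3237 0.3102 0.056 ]
 [0.3354 0.3685 0.056 ]] [0.403125 0.3253   0.056   ] -10.811133877300117 0.14980898671308077 0.059050571546768287 0.05946242511031653
shift [-0.019 -0.013  0.931] turn [ 1.000e-03 -3.000e-03  1.992e+00] [ 0.002  0.001 -0.008] q7 -135.0
block [array([0.7309, 0.1608, 0.134 ]), array([0.7212, 0.2623, 0.134 ]), array([0.769 , 0.2576, 0.134 ])]
```

Request:
{"fn": "step_arm", "kwargs": {
  "targets": [-0.019,-0.013,0.15,0,0,-0.008,-0.019,-0.013,0.35,0,0,-0.008,-0.019,-0.013,0.55,0,0,-0.008,-0.019,-0.013,0.72,0,0,-0.008,-0.019,-0.013,0.82,0,0,-0.008,-0.019,-0.013,0.88,0,0,-0.008,-0.019,-0.013,0.91,0,0,-0.008,-0.019,-0.013,0.92,0,0,-0.008,-0.019,-0.013,0.92,0,0,-0.008]
}}

```text
time: 14.9
tool_pos: [0.4044, 0.3262, 0.1169]
tool_rot: [[0.982, -0.188, 0.001], [-0.188, -0.982, 0.001], [0.001, -0.001, -1.0]]
ft_force: [-0.5, 0.2, 0.1]
opening: 0.0937
grip_force: 0.0
```

Request:
{"fn": "step_arm", "kwargs": {
  "targets": [0,0,0,0,0,0,0,0,0,0,0,0,0,0,0,0,0,0,0,0,0,0,0,0,0,0,0,0,0,0,0,0,0,0,0,0,0,0,0,0,0,0,0,0,0,0,0,0],
  "fingers": 0,
  "squeeze": 25
}}

```text
time: 15.7
tool_pos: [0.4038, 0.3264, 0.1165]
tool_rot: [[0.982, -0.187, 0.0], [-0.187, -0.982, 0.0], [0.0, -0.0, -1.0]]
ft_force: [-1.5, -0.6, 4.7]
opening: 0.0599
grip_force: 25.0
```

Request:
{"fn": "step_arm", "kwargs": {
  "targets": [0,0,-0.05,0,0,0,0,0,-0.2,0,0,0,0,0,-0.4,0,0,0,0,0,-0.6,0,0,0,0,0,-0.75,0,0,0,0,0,-0.8,0,0,0,0,0,-0.8,0,0,0]
}}

```text
time: 16.4
tool_pos: [0.404, 0.3267, 0.2772]
tool_rot: [[0.982, -0.187, 0.002], [-0.187, -0.982, 0.002], [0.001, -0.002, -1.0]]
ft_force: [0.8, -0.6, -3.7]
opening: 0.06
grip_force: 25.0
```

```bash
python3 - <<'E'
from h import *
go([.640,.110,.2765],94.3)
E
python3 st.py
```

```text
shift [1.362 0.843 0.004] turn [-1.000e-03  2.000e-03  1.832e+00] [-0.001 -0.001 -0.168] q7 -134.0
0.05996830140907393 24.998608231544495 [ 0.8 -0.6 -3.7] [-0.012 -0.017  0.049] [ -50.9   27.7   12.8  109.7   -8.7   43.4 -134. ] y az -100.8
```

Request:
{"fn": "step_arm", "kwargs": {
  "targets": [0.08,0.05,0,0,0,-0.01,0.23,0.14,0,0,0,-0.03,0.4,0.25,0,0,0,-0.05,0.57,0.35,0,0,0,-0.07,0.68,0.42,0,0,0,-0.085,0.68,0.42,0,0,0,-0.085]
}}

```text
time: 17.0
tool_pos: [0.5238, 0.2135, 0.2738]
tool_rot: [[0.998, -0.062, -0.001], [-0.062, -0.998, -0.004], [-0.001, 0.004, -1.0]]
ft_force: [-0.2, 0.2, -3.8]
opening: 0.06
grip_force: 25.0
```

Request:
{"fn": "step_arm", "kwargs": {
  "targets": [0.08,0.05,0,0,0,-0.01,0.23,0.14,0,0,0,-0.03,0.4,0.25,0,0,0,-0.05,0.57,0.35,0,0,0,-0.07,0.66,0.4,0,0,0,-0.083,0.66,0.4,0,0,0,-0.083,0.66,0.4,0,0,0,-0.083]
}}

```text
time: 17.7
tool_pos: [0.6476, 0.1317, 0.2737]
tool_rot: [[0.997, 0.075, -0.005], [0.075, -0.997, 0.0], [-0.005, -0.0, -1.0]]
ft_force: [-0.4, 0.9, -2.1]
opening: 0.0602
grip_force: 25.0
```

```bash
python3 - <<'E'
from h import *
go([.640,.110,.2185],94.3)
c,im=snap('scene','sc4.png');c1,i1=snap('side','s4.png')
cv2.imwrite('pics/c5.png',np.hstack([cv2.resize(im[200:380,290:490],(400,360)),cv2.resize(i1[160:340,190:390],(400,360))]))
E
python3 st.py
```

```text
shift [-0.044  0.106  0.276] turn [0.005 0.    2.   ] [-0.     0.003 -0.   ] q7 -94.5
0.05985032116494524 24.998694956302643 [-0.2  0.8 -2.7] [0.025 0.017 0.016] [-18.5  38.8   7.8  86.7  -6.   55.1 -94.5] y az -85.6
```

View pics/c5.png

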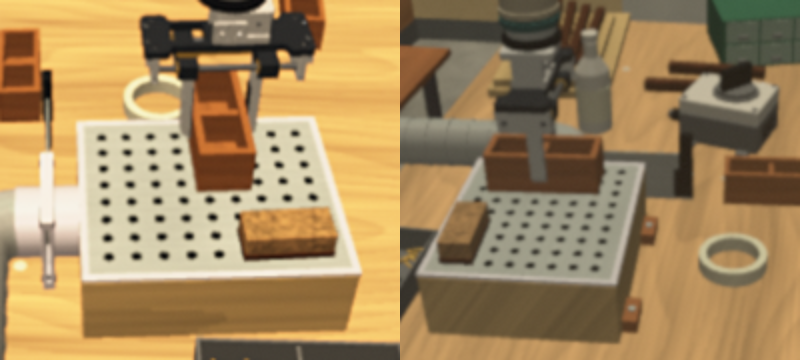

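The crops show the box upright in the fingers over the grille, with the cork block behind and to its left, so I'll shift slightly right and lower.

Request:
{"fn": "step_arm", "kwargs": {
  "targets": [-0.04,0.06,0,0,0,0,-0.044,0.106,0.02,0,0,0,-0.044,0.106,0.08,0,0,0,-0.044,0.106,0.15,0,0,0,-0.044,0.106,0.2,0,0,0,-0.044,0.106,0.235,0,0,0,-0.044,0.106,0.25,0,0,0,-0.044,0.106,0.255,0,0,0,-0.044,0.106,0.255,0,0,0,-0.044,0.106,0.255,0,0,0]
}}

```text
time: 18.8
tool_pos: [0.6422, 0.1095, 0.2258]
tool_rot: [[0.997, 0.075, 0.001], [0.075, -0.997, 0.0], [0.001, -0.0, -1.0]]
ft_force: [-0.4, -0.3, -2.9]
opening: 0.0598
grip_force: 25.0
```

Request:
{"fn": "step_arm", "kwargs": {
  "targets": [0,0,0.01,0,0,0,0,0,0.02,0,0,0,0,0,0.025,0,0,0,0,0,0.025,0,0,0]
}}

```text
time: 19.2
tool_pos: [0.6417, 0.1094, 0.2201]
tool_rot: [[0.997, 0.075, -0.0], [0.075, -0.997, -0.0], [-0.0, 0.0, -1.0]]
ft_force: [-0.4, 0.4, -3.2]
opening: 0.0598
grip_force: 25.0
```

Request:
{"fn": "step_arm", "kwargs": {
  "targets": [0,0,0.005,0,0,0,0,0,0.01,0,0,0,0,0,0.015,0,0,0,0,0,0.02,0,0,0,0,0,0.02,0,0,0,0,0,0.02,0,0,0]
}}

```text
time: 19.8
tool_pos: [0.6419, 0.1094, 0.2165]
tool_rot: [[0.997, 0.075, 0.0], [0.075, -0.997, 0.0], [0.0, -0.0, -1.0]]
ft_force: [-0.5, -1.1, 0.5]
opening: 0.06
grip_force: 25.0
```

Request:
{"fn": "step_arm", "kwargs": {
  "targets": [0,0,0.005,0,0,0,0,0,0.005,0,0,0]
}}

```text
time: 20.0
tool_pos: [0.6419, 0.1094, 0.2165]
tool_rot: [[0.997, 0.075, 0.0], [0.075, -0.997, 0.0], [0.0, -0.0, -1.0]]
ft_force: [-2.8, -0.3, 5.7]
opening: 0.0601
grip_force: 25.0
```

Request:
{"fn": "step_arm", "kwargs": {
  "targets": [0,0,0,0,0,0,0,0,0,0,0,0,0,0,0,0,0,0,0,0,0,0,0,0],
  "fingers": 85
}}

```text
time: 20.4
tool_pos: [0.642, 0.1094, 0.2152]
tool_rot: [[0.997, 0.075, 0.0], [0.075, -0.997, -0.0], [0.0, 0.0, -1.0]]
ft_force: [-0.2, 0.4, -0.6]
opening: 0.0796
grip_force: 0.0
```

Request:
{"fn": "step_arm", "kwargs": {
  "targets": [0,0,-0.1,0,0,0,0,0,-0.25,0,0,0,0,0,-0.45,0,0,0,0,0,-0.65,0,0,0,0,0,-0.8,0,0,0,0,0,-0.8,0,0,0,0,0,-0.8,0,0,0]
}}

```text
time: 21.1
tool_pos: [0.6419, 0.1094, 0.3756]
tool_rot: [[0.997, 0.075, 0.001], [0.075, -0.997, 0.0], [0.001, -0.0, -1.0]]
ft_force: [0.3, -0.4, 0.7]
opening: 0.0802
grip_force: 0.0
```

```bash
python3 - <<'E'
from h import *
c,im=snap('wrist','w7.png');np.save('w7.npy',c[1])
c1,i1=snap('scene','sc5.png');c2,i2=snap('side','s5.png')
cv2.imwrite('pics/c6.png',np.hstack([cv2.resize(im[0:360,:],(400,225)),cv2.resize(i2[140:340,180:390],(400,381))[:225*1]]) if 0 else np.hstack([cv2.resize(im[:,:],(427,320)),cv2.resize(i2[160:340,190:390],(356,320))]))
E
python3 st.py
```

```text
0.08019936616746974 0.0 [-0.6  0.7 -0.5] [ 0.041 -0.025  0.036] [-17.2  32.9   8.7  81.5  -5.1  66.2 -93.5] y az -85.7
```

View pics/c6.png

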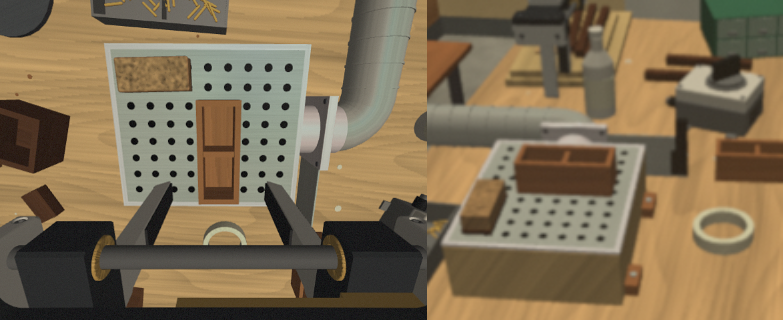

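```bash
python3 - <<'E'
from h import *
c=(imaging.camera_model('wrist'),np.load('w7.npy'));s=640/427
G=np.array([onz(c,u*s,v*s,.1) for u,v in((105,44),(311,44),(296,201),(125,206))]);B=np.array([onz(c,u*s,v*s,.156) for u,v in((195,100),(241,100),(240,204),(199,204))])
print(G,G.mean(0),B,B.mean(0),np.linalg.norm((G.mean(0)-B.mean(0))[:2]))
E
```

```text
[[ 0.7805  0.2843  0.1   ]
 [ 0.8028 -0.0131  0.1   ]
 [ 0.5541 -0.0339  0.1   ]
 [ 0.5218  0.2657  0.1   ]] [0.6648  0.12575 0.1    ] [[0.7135 0.1453 0.156 ]
 [0.718  0.0854 0.156 ]
 [0.5691 0.0716 0.156 ]
 [0.5645 0.1324 0.156 ]] [0.641275 0.108675 0.156   ] 0.029068561195903748
```

The box stands upright, 29 mm from the grille's centre. The selector is on step four, the gate is at its stop and the arm is clear.

```bash
python3 -c "
from bench import ctrl
print(ctrl.job_done())"
```

```text
the job is handed in; nothing more can be done
None
```

I handed the job in at about 21 s without seeing the verdict: selector turned back to its off stop then four clicks on, gate pulled to its stop (about 82 mm by camera, good to roughly 10 mm), and the farthest pencil box set upright on the grille 29 mm from its centre.

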